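# Hold the bayonet plug home in the leak tester

## Robot

A 6-joint arm with a two-finger parallel gripper is mounted at the origin on the work surface. World frame = base frame: x ahead of the robot, y to its left, z up, the work surface at z = 0. Lengths are in m, angles in degrees, forces in N, time in s.
With the tool pointing down it reaches from about 0.375 to 0.9 m from the base axis. Payload 3.1 kg.
Tool frame: the origin (TCP) lies on the centre line of the jaws, within the pads' length; the fingertips stand 14 mm ahead of it and the grasp point (between the pads) lies 5 mm behind it (bot.tips_ahead is the distance from the TCP to the fingertips, in m); z points along the fingers, y is the line along which they close (so a half turn about z gives the same grasp; the last joint's range is limited). The gripper opens to 87 mm and grips with 3 to 60 N. Pads are 19 mm wide; open, the fingers measure 117 mm over their backs; the gripper's body (75 mm by 190 mm) begins 51 mm behind the grasp point.
Start: joints at [53.772, 30.224, 82.088, -0, 67.689, -10.227], TCP at [0.274, 0.562, 0.204] pointing down, gripper open.
Joint ranges: [-176.69, 176.69], [-43.24, 126.21], [12.49, 139.97], [-82, 262], [0, 151.66], [-163.58, 163.58]. Speed limits (degrees/s): [159.86, 159.86, 180, 180, 180, 180].

## Interface

Orientations are given as a 3x3 rotation matrix whose columns are the frame's x, y, z axes.
In Python, from rig import bot gives the robot as it stands.
- The arm moves only by the tool play_rows, never from a script. Its argument "moves" is a list that holds one entry, the list of rows, each a list of 6 numbers: the shift along the tool's x, y, z in mm, then the turn, a rotation vector about the tool's x, y, z in rad. A call has 1 to 5 rows; each row shifts and turns the commanded pose from where the row before left it, along the tool's axes as they then stand; what a row does not reach is not made up. A row lasts 1/10 s, in which the tool goes at most 50 mm and 8.59 degrees, less where a joint would pass 70% of its speed; a pose out of reach is approached as far as the arm can. A call with a gripper value outside its range is refused whole. "fingers" is the opening, from -1 (shut) to 1 (fully open), set as the call begins (left out, the last holds). The fingers move at their own pace and stop on an object; the grip force is fixed at half the most. Time passes only in rows, so rows that do not move let the fingers close. It gives the time, the measured TCP pose, the force, the opening and the grip force at its end, in the units of the state.
- bot.read_state(): the state, without advancing time (a new reading comes with each control period).
- bot.capture(name): name is "side" or "top"; returns a dict with "image" (420x560x3 uint8, blue, green, red), "fx", "fy", "cx", "cy" (pixels), "distortion" ([k1, k2, p1, p2, k3] as OpenCV has them; the pictures are not rectified), "R" (3x3) and "t" (3): a world point X has camera coordinates R X + t. Camera axes: x right, y down, z forward; pixel columns grow to the right and rows downward; lengths in m; the calibration is good to about 2 mm. A picture is of the moment at which its call begins. There is no depth.
- bot.hand_in(): hands the job in; it is judged then, once.
Trained networks look in a picture, given as the dict that the camera call returned (one of the last four; its "shot" number tells which), for a name from the list of things; names that differ only in an ending like _2 or _b are one class to them, and where a whole thing is asked for, a point or a joint stands for the part that bears it (a point fixed in the world has none). Each returns a list of dicts, best first, with "confidence" (0 to 1); they miss things now and then, are a little off and sometimes report something else, mostly with a low value. They report only what shows in the picture. A call takes as long as a camera call. They do not tell look-alikes from the thing itself.
- bot.search_frame(picture, query): "centre" ([column, row] in pixels, amid what is visible of it).
- bot.silhouettes(picture, query): "pixels" (420x560 bool, what is visible of it) and "centre" ([column, row] in pixels, amid what is visible of it).
- bot.pinpoint(picture, query): "centre" ([column, row] in pixels: a listed point, or the origin of a listed thing).
The state is a dict: "time_s": time; "joint_positions": joint angles; "qvel": joint speeds; "tau": joint torques, N m; "position": TCP position; "tcp_rot": TCP orientation; "force": force on the tool from outside, world axes, zero at the start; "moment": the same for the moment, N m; "opening": opening from 0.0 (shut) to 1.0 (fully open); "grasp_force": force on a finger pad.
Only numpy, scipy, OpenCV 4.12 (cv2) and the standard library are available. Lean on these libraries where they do the work, as an engineer would, in place of code of your own. Each camera call takes 0.05 s, during which the arm holds its last target. There are 200 camera calls.

## Task

Pick up the yellow-handled bayonet plug, push it down into the notched port on top of the blue leak-test block against its spring, and turn it clockwise (seen from above) a quarter turn, until it stops. The port is spring-loaded and would turn the plug back out, so finish while still gripping the plug and holding it turned fully home. Leave the toolholder, the wrench and the green tin where they are.

Things in the scene. Friction and masses are not known exactly. Their poses are not given: they have to be found in the camera images.
- plug: Loose bayonet plug, 84 mm tall, about 0.25 kg, standing upright on the bench. Origin at the centre of its underside, z up. On top a yellow grip bar, 52 mm long (its x), 18 mm thick (its y), at heights 48 to 84 mm; below it a dark collar, 48 mm diameter, at 42 to 48 mm; then a steel shank, 36 mm diameter, 6 to 42 mm. Same after a half turn about z.
- grip (a point): Point on the plug's axis, 72 mm above its underside: in the yellow bar, at a height where fingertips reaching 19 mm farther down still clear the collar.
- lugs (a point): Point on the plug's axis, 11.5 mm above its underside, level with two lugs that stick out of the shank along the plug's +x and -x (in line with the bar) to 26 mm from the axis; each 10 mm wide and 7 mm high. Below them the foot, within 17 mm of the axis, has a 9.5 mm wide, 6 mm deep slot across it along x.
- block: Blue leak-test block fixed to the bench; origin at the centre of its underside, z up; 90 mm square, 85 mm high, base plate 130 x 96 x 10 mm, a round gauge on its +x side reaching 74 mm from the axis, 66 mm high. White marks on top at the port's notches (+x, -x), red marks a quarter turn away (+y, -y): the plug's bar lines up with white to go in, and points to red when home.
- mouth (a point): Centre of the port at the steel flange's top face, 85 mm above the bench; axes as the block's. The flange is 8 mm thick; its 40 mm round opening has two notches, 14 mm wide, along +x and -x out to 29 mm from the axis. The plug's underside is 72 mm above the bench when it meets the spring plate, and must be below 62 mm for the lugs to turn under the flange; 58 mm is the bottom.
- press (a joint): How far the spring plate in the port is pushed down: 0 at rest, 0.014 m at the bottom; pushes back with 6 N at 0, 11 N at the bottom. It lifts the turned lugs against the flange.
- twist (a joint): How far the spring plate is turned clockwise seen from above: 0 at rest, stop at 1.38 rad. A brass blade on it (26 x 5 x 4.5 mm, along the block's x at rest) enters the plug's foot slot with about 0.18 rad of play, so the plug turns about 1.56 rad to the stop. A return spring resists with 0.06 N m at 0 and 0.20 N m at the stop, and turns it back if let go.
- toolholder: Bystander: dark stepped steel toolholder standing upright, 54 mm diameter, 105 mm tall; origin at the centre of its underside.
- wrench: Bystander: steel wrench, 160 mm long, lying flat along its x axis; origin under its middle.
- tin: Bystander: green tin, 60 mm diameter, 65 mm tall, standing; origin at the centre of its underside.
Things that resemble listed ones, but are neither listed nor needed, are in the scene too. Several things look just like the block: the one meant starts farthest from the robot's base.

How it is judged:
By the outcome, as a careful person would: the job done as asked, in the order asked, and still so for the second after the job is handed in, while the arm keeps its last pose, push and grip.
It also fails if it takes over 48 s, if anything falls off the work surface, if the arm or the gripper's body presses on something with over 40 N, if the wrist force passes 120 N, or if a joint passes its speed limit or range.

## Working session

There is one attempt and no reset: what is moved stays moved. The work goes in short steps, Python scripts to look and compute and a tool call to move; the robot and the scene stay as the last step left them, time stands still between calls to the robot, and variables do not carry over. Pictures are saved under pics/ and viewed, at most 10 in all, crops included, and the job is handed in when it is done.

Besides the shell and the picture viewer there is one more tool, called after "Emit:" as name(argument=value, ...) on one line, values as JSON. play_rows: Moves the arm, as the interface text tells. Its arguments: {"type":"object","properties":{"moves":{"type":"array","items":{"type":"array","items":{"type":"array","items":{"type":"number"}}}},"fingers":{"type":"number"}},"required":["moves"]}

```bash
mkdir -p pics; cat > h.py <<'E'
import numpy as np, cv2
from rig import bot
def K(p): return np.array([[p["fx"],0,p["cx"]],[0,p["fy"],p["cy"]],[0,0,1.]])
def ray(p,uv):
    n=cv2.undistortPoints(np.array([[uv]],float),K(p),np.array(p["distortion"],float))[0,0]
    R=np.array(p["R"]);t=np.array(p["t"])
    return -R.T@t, R.T@np.array([n[0],n[1],1.])
def at(p,uv,z):
    o,d=ray(p,uv); return o+d*(z-o[2])/d[2]
def proj(p,X):
    R=np.array(p["R"]); return cv2.projectPoints(np.array(X,float).reshape(-1,3),cv2.Rodrigues(R)[0],np.array(p["t"],float),K(p),np.array(p["distortion"],float))[0][:,0]
E
python3 - <<'E'
from h import *
for n in("top","side"):
    p=bot.capture(n); cv2.imwrite(f"pics/{n}1.png",p["image"])
    print(n,(-np.array(p["R"]).T@np.array(p["t"])).round(3))
    for q,z in(("plug",0),("grip",.072),("lugs",.0115),("block",0),("mouth",.085),("toolholder",0),("wrench",0),("tin",0)):
        for r in bot.pinpoint(p,q): print(q,np.round(r["centre"],1),round(r["confidence"],2),at(p,r["centre"],z).round(4))
E
```

```text
top [0.254 0.043 1.424]
plug [376.9 229.8] 0.48 [ 0.492  -0.2224  0.    ]
grip [378.8 227.4] 0.49 [ 0.4867 -0.2144  0.072 ]
lugs [375.6 229.4] 0.75 [ 0.4912 -0.2166  0.0115]
block [234.1 195. ] 0.97 [0.5896 0.1898 0.    ]
block [236.  262.8] 0.71 [0.393  0.1786 0.    ]
block [167.1 298.4] 0.6 [0.289  0.3709 0.    ]
mouth [232.  258.5] 0.94 [0.396  0.1814 0.085 ]
mouth [228.8 184.8] 0.61 [0.5981 0.1965 0.085 ]
mouth [160.6 301.8] 0.6 [0.2775 0.3684 0.085 ]
toolholder [297.9 152.6] 0.65 [0.7202 0.0056 0.    ]
wrench [232.1 143.9] 0.56 [0.7455 0.201  0.    ]
wrench [233.8 195.2] 0.39 [0.589  0.1907 0.    ]
tin [293.5 263.9] 0.61 [0.392  0.0161 0.    ]
tin [297.5 153.1] 0.3 [0.7187 0.0068 0.    ]
side [ 0.041 -0.76   0.73 ]
plug [342.2 304.6] 0.73 [ 0.4909 -0.222   0.    ]
grip [343.7 277.8] 0.69 [ 0.4934 -0.2158  0.072 ]
lugs [342.4 295.9] 0.93 [ 0.4992 -0.21    0.0115]
block [281.7 202. ] 0.98 [0.5779 0.1843 0.    ]
block [157.4 203.2] 0.85 [0.2721 0.3647 0.    ]
block [222.6 226.6] 0.84 [0.3873 0.1653 0.    ]
mouth [150.3 175.3] 0.76 [0.2709 0.3805 0.085 ]
mouth [218.7 199.7] 0.71 [0.3852 0.1663 0.085 ]
mouth [281.  174.6] 0.63 [0.5811 0.191  0.085 ]
toolholder [361.6 220. ] 0.67 [ 0.7162 -0.0008  0.    ]
wrench [325.8 183. ] 0.58 [0.7417 0.2035 0.    ]
wrench [282.2 174.6] 0.27 [0.6554 0.3144 0.    ]
tin [250.2 256.5] 0.96 [0.3949 0.0206 0.    ]
```

```bash
python3 - <<'E'
import cv2,numpy as np
a=cv2.imread("pics/top1.png");
A=cv2.resize(a[150:250,190:290],(400,400),interpolation=cv2.INTER_CUBIC);B=cv2.resize(a[190:270,340:420],(400,400),interpolation=cv2.INTER_CUBIC)
cv2.imwrite("pics/c1.png",np.hstack([A,B]))
E
```

```text
(no output)
```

View pics/top1.png

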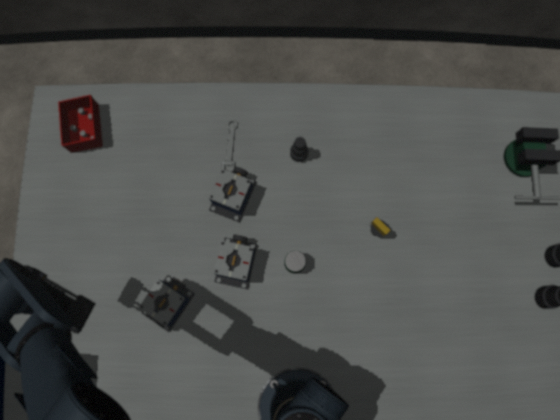

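View pics/c1.png

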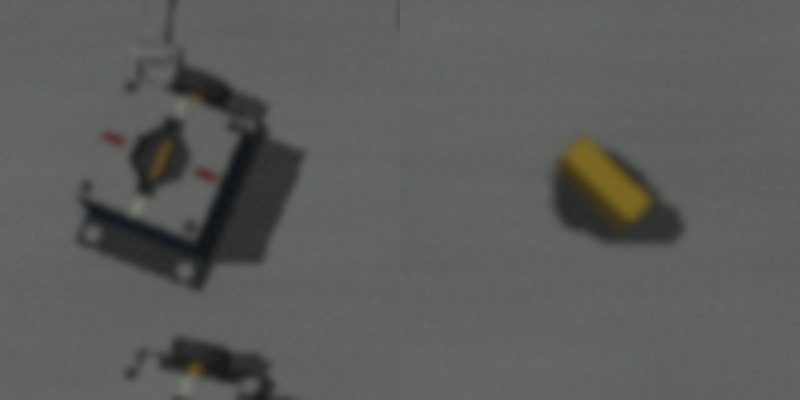

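View pics/side1.png

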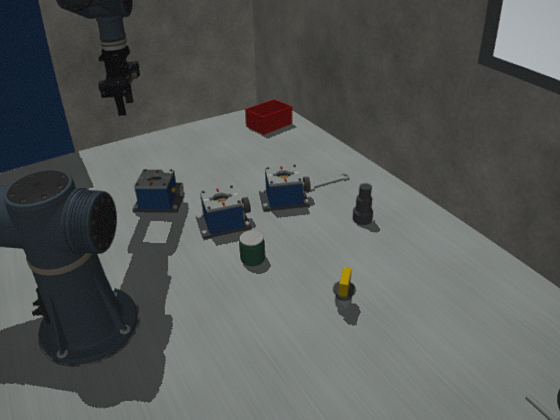

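The top view shows the target block at about (230,189), with white marks along its tilted axis and the gauge on the upper side. The plug is at (381,228), its bar running from upper left to lower right. The side view agrees: target at (283,180), plug at (345,283).

```bash
cat >> h.py <<'E'
from scipy.optimize import least_squares
def tri(obs):
    r=[]; 
    A=np.zeros((3,3));b=np.zeros(3)
    for p,uv in obs:
        o,d=ray(p,uv); d/=np.linalg.norm(d); M=np.eye(3)-np.outer(d,d); A+=M;b+=M@o
    return np.linalg.solve(A,b)
def redmarks(p,near,rad):
    h=cv2.cvtColor(p["image"],cv2.COLOR_BGR2HSV); 
    m=(((h[...,0]<8)|(h[...,0]>170))&(h[...,1]>110)&(h[...,2]>50)).astype(np.uint8)
    n,l,s,c=cv2.connectedComponentsWithStats(m)
    return [(c[i].round(1),s[i][4]) for i in range(1,n) if np.hypot(*(c[i]-near))<rad]
def yellow(p):
    h=cv2.cvtColor(p["image"],cv2.COLOR_BGR2HSV)
    return ((h[...,0]>18)&(h[...,0]<35)&(h[...,1]>120)&(h[...,2]>50)).astype(np.uint8)
E
python3 - <<'E'
from h import *
T=bot.capture("top");S=bot.capture("side")
for p,near in((T,(229.5,189)),(S,(284,173))):
    for c,a in redmarks(p,near,30): print("red",c,a,at(p,c,.0855).round(4))
print("mouth guess top",at(T,(229.4,188.7),.085))
# plug fit: silhouettes of yellow bar in both views
obs=[]
for p,n in((T,(380,228)),(S,(345,280))):
    m=yellow(p); k,l,s,c=cv2.connectedComponentsWithStats(m)
    i=min(range(1,k),key=lambda i:np.hypot(*(c[i]-n))-(s[i][4]>30)*50); print(c[i],s[i])
    obs.append((p,(l==i).astype(np.float32)))
def f(v,render=False):
    x,y,a=v; c,s=np.cos(a),np.sin(a); out=[]
    P=np.array([[x+c*u-s*w,y+s*u+c*w,z] for u in(-.026,.026) for w in(-.009,.009) for z in(.048,.084)])
    for p,m in obs:
        q=proj(p,P); H=cv2.convexHull(q.astype(np.float32))
        I=np.zeros((420*4,560*4),np.uint8); cv2.fillPoly(I,[np.round((H[:,0]+.5)*4*16-8).astype(np.int32)],255,cv2.LINE_8,4)
        I=cv2.resize(I,(560,420),interpolation=cv2.INTER_AREA)/255.
        out.append(np.abs(I-m).sum())
    return sum(out)
from scipy.optimize import minimize
best=min((minimize(f,[.488+dx,-.216,a],method="Nelder-Mead",options=dict(initial_simplex=[[.488+dx,-.216,a],[.496,-.216,a],[.488,-.208,a],[.488,-.216,a+.3]])) for a in(-2.5,-2.2,-2.0) for dx in(0,.004)),key=lambda r:r.fun)
print("plug",best.x,np.degrees(best.x[2]),best.fun)
best=min((minimize(f,[.488,-.216,a],method="Nelder-Mead",options=dict(initial_simplex=[[.488,-.216,a],[.496,-.216,a],[.488,-.208,a],[.488,-.216,a+.3]])) for a in np.arange(0,3.1,.4)),key=lambda r:r.fun)
print("plug",best.x,np.degrees(best.x[2])%180,best.fun)
s=bot.read_state();print(s["position"],np.round(s["tcp_rot"],4),s["time_s"])
E
```

```text
red [280.7 167.3] 3 [0.6001 0.2254 0.0855]
red [285.2 180. ] 4 [0.576  0.1598 0.0855]
mouth guess top [0.58712952 0.19451292 0.085     ]
[380.76923077 226.37179487] [373 218  17  17 156]
[344.39705882 282.04411765] [338 267  13  30 272]
plug [ 0.4919384  -0.22100278 -2.33321412] -133.683321859848 69.54901960784315
plug [ 0.49201651 -0.22094444  0.80862346] 46.33071125134764 70.67058823529412
[0.27393741 0.56173707 0.20446916] [[-0.8988  0.4384 -0.    ]
 [ 0.4384  0.8988 -0.    ]
 [ 0.     -0.     -1.    ]] 1.0
```

```bash
cat >> h.py <<'E'
def plan(goal,a1,n,start=None,a0=None):
    s=bot.read_state(); R=np.array(s["tcp_rot"]); p=np.array(s["position"]) if start is None else np.array(start)
    if a0 is None: a0=np.degrees(np.arctan2(R[1,0],R[0,0]))
    print("from",p.round(4),round(a0,2),"tilt",np.degrees(np.arccos(min(1,-R[2,2]))).round(2),"q6",s["joint_positions"][5],"F",np.round(s["force"],1),"t",s["time_s"])
    a=a0; da=(a1-a0)/n
    D=(np.array(goal)-p)/n*1000
    for i in range(n):
        c,sn=np.cos(np.radians(a)),np.sin(np.radians(a))
        print([float(round(v,1)) for v in(D[0]*c+D[1]*sn,D[0]*sn-D[1]*c,-D[2])]+[0,0,round(-np.radians(da),3)],end=",\n" if i%5<4 else "\n\n"); a+=da
E
python3 -c "
from h import *
plan([.492,-.221,.18],46,20)"
```

```text
from [0.2739 0.5617 0.2045] 154.0 tilt 0.0 q6 -10.228342046846917 F [0.5 0.1 0.7] t 1.0
[-27.0, -30.4, 1.2, 0, 0, np.float64(0.094)],
[-29.7, -27.7, 1.2, 0, 0, np.float64(0.094)],
[-32.2, -24.8, 1.2, 0, 0, np.float64(0.094)],
[-34.4, -21.7, 1.2, 0, 0, np.float64(0.094)],
[-36.3, -18.3, 1.2, 0, 0, np.float64(0.094)]

[-37.8, -14.8, 1.2, 0, 0, np.float64(0.094)],
[-39.0, -11.2, 1.2, 0, 0, np.float64(0.094)],
[-39.9, -7.5, 1.2, 0, 0, np.float64(0.094)],
[-40.5, -3.7, 1.2, 0, 0, np.float64(0.094)],
[-40.6, 0.1, 1.2, 0, 0, np.float64(0.094)]

[-40.4, 3.9, 1.2, 0, 0, np.float64(0.094)],
[-39.9, 7.7, 1.2, 0, 0, np.float64(0.094)],
[-39.0, 11.4, 1.2, 0, 0, np.float64(0.094)],
[-37.7, 15.1, 1.2, 0, 0, np.float64(0.094)],
[-36.1, 18.5, 1.2, 0, 0, np.float64(0.094)]

[-34.2, 21.9, 1.2, 0, 0, np.float64(0.094)],
[-32.0, 25.0, 1.2, 0, 0, np.float64(0.094)],
[-29.5, 27.9, 1.2, 0, 0, np.float64(0.094)],
[-26.8, 30.6, 1.2, 0, 0, np.float64(0.094)],
[-23.8, 32.9, 1.2, 0, 0, np.float64(0.094)]
```

Emit:
play_rows(moves=[[[-27,-30.4,1.2,0,0,0.094],[-29.7,-27.7,1.2,0,0,0.094],[-32.2,-24.8,1.2,0,0,0.094],[-34.4,-21.7,1.2,0,0,0.094],[-36.3,-18.3,1.2,0,0,0.094]]], fingers=1)

```text
time_s: 1.5
position: [0.3289, 0.3647, 0.1986]
tcp_rot: [[-0.6, 0.8, 0.001], [0.8, 0.6, 0.0], [-0.0, 0.001, -1.0]]
force: [0.9, 0.6, -0.6]
opening: 0.999
grasp_force: 0.0
```

Emit:
play_rows(moves=[[[-37.8,-14.8,1.2,0,0,0.094],[-39,-11.2,1.2,0,0,0.094],[-39.9,-7.5,1.2,0,0,0.094],[-40.5,-3.7,1.2,0,0,0.094],[-40.6,0.1,1.2,0,0,0.094]]])

```text
time_s: 2.0
position: [0.384, 0.1691, 0.1927]
tcp_rot: [[-0.173, 0.985, 0.001], [0.985, 0.173, 0.0], [-0.0, 0.001, -1.0]]
force: [0.3, 0.2, -0.5]
opening: 1.002
grasp_force: 0.0
```

Emit:
play_rows(moves=[[[-40.4,3.9,1.2,0,0,0.094],[-39.9,7.7,1.2,0,0,0.094],[-39,11.4,1.2,0,0,0.094],[-37.7,15.1,1.2,0,0,0.094],[-36.1,18.5,1.2,0,0,0.094]]])

```text
time_s: 2.5
position: [0.439, -0.0267, 0.1867]
tcp_rot: [[0.293, 0.956, 0.001], [0.956, -0.293, -0.0], [0.0, 0.001, -1.0]]
force: [0.3, -0.4, -0.0]
opening: 1.001
grasp_force: 0.0
```

Emit:
play_rows(moves=[[[-34.2,21.9,1.2,0,0,0.094],[-32,25,1.2,0,0,0.094],[-29.5,27.9,1.2,0,0,0.094],[-26.8,30.6,1.2,0,0,0.094],[-23.8,32.9,1.2,0,0,0.094]]])

```text
time_s: 3.0
position: [0.4942, -0.2221, 0.1806]
tcp_rot: [[0.694, 0.72, 0.0], [0.72, -0.694, -0.0], [0.0, 0.0, -1.0]]
force: [0.8, 0.5, -0.1]
opening: 1.0
grasp_force: 0.0
```

Emit:
play_rows(moves=[[[0,0,0,0,0,0],[0,0,0,0,0,0]]])

```text
time_s: 3.2
position: [0.4937, -0.221, 0.1802]
tcp_rot: [[0.692, 0.722, -0.001], [0.722, -0.692, 0.001], [0.0, -0.001, -1.0]]
force: [0.4, 0.3, -0.2]
opening: 0.998
grasp_force: 0.0
```

Emit:
play_rows(moves=[[[-1.2,-1.2,25,0,0,0],[0,0,25,0,0,0],[0,0,25,0,0,0],[0,0,24,0,0,0],[0,0,14,0,0,0]]])

```text
time_s: 3.7
position: [0.4907, -0.2177, 0.066]
tcp_rot: [[0.689, 0.724, -0.003], [0.724, -0.689, 0.003], [-0.0, -0.004, -1.0]]
force: [-0.4, -0.4, 0.5]
opening: 0.994
grasp_force: 0.0
```

```bash
python3 - <<'E'
from h import *
p=bot.capture("side");t=bot.capture("top")
A=cv2.resize(p["image"][220:330,290:400],(400,400),interpolation=cv2.INTER_CUBIC);B=cv2.resize(t["image"][190:270,340:420],(400,400),interpolation=cv2.INTER_CUBIC)
cv2.imwrite("pics/c2.png",np.hstack([A,B]))
s=bot.read_state();print(s["position"],s["force"])
E
```

```text
[ 0.4902207  -0.21757963  0.06578704] [ 0.18571538  0.89441445 -0.96751752]
```

View pics/c2.png

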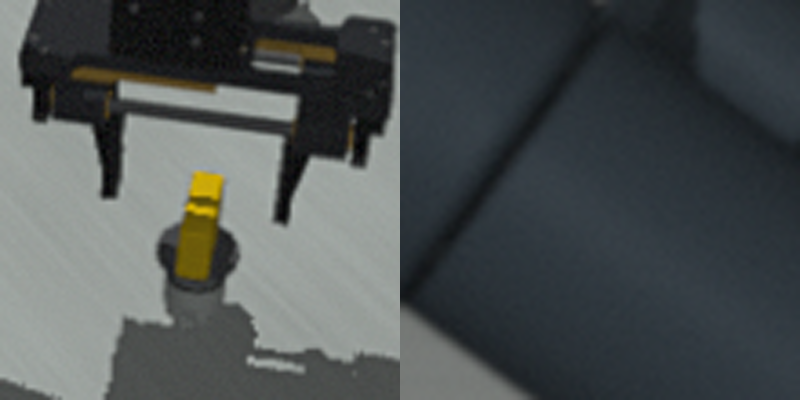

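The side crop shows the open fingers' tips at about crop (110,195) and (282,220). That is higher or farther back than expected relative to the bar, whose foot is at (195,275), so I'll check with projections.

```bash
python3 - <<'E'
from h import *
p=bot.capture("side")
s=bot.read_state();P=np.array(s["position"]);R=np.array(s["tcp_rot"]);print(P,s["joint_positions"],bot.tips_ahead)
cr=lambda q:((q-[290,220])*400/110).round(0)
for k in(-.0435,0,.0435): print("tip",k,cr(proj(p,P+R@[0,k,bot.tips_ahead])))
print("bar bottom/top/foot",[cr(proj(p,[.492,-.221,z])) for z in(.048,.084,0)])
E
```

```text
[ 0.49120491 -0.21841179  0.0669528 ] [-3.58928587e+01  3.54073714e+01  1.01174855e+02  1.04700898e-02
  4.36020570e+01  7.70926589e+00] 0.014
tip -0.0435 [[117. 227.]]
tip 0 [[193. 239.]]
tip 0.0435 [[269. 250.]]
bar bottom/top/foot [array([[196., 247.]]), array([[200., 201.]]), array([[190., 306.]])]
```

```bash
python3 - <<'E'
from h import *
p=bot.capture("side"); s=bot.read_state();P=np.array(s["position"]);R=np.array(s["tcp_rot"])
k=6; o=np.array([295,215]); I=cv2.resize(p["image"][215:315,295:395],None,fx=k,fy=k,interpolation=cv2.INTER_CUBIC)
I=cv2.convertScaleAbs(I,alpha=1.6,beta=20)
px=lambda X:tuple(int(v) for v in ((proj(p,X)[0]-o+.5)*k-.5))
a=np.radians(46.3);c,sn=np.cos(a),np.sin(a)
B={(u,w,z):px([.492+c*u*.026-sn*w*.009,-.221+sn*u*.026+c*w*.009,z]) for u in(-1,1) for w in(-1,1) for z in(.048,.084)}
for e in B:
    for g in B:
        if sum(x!=y for x,y in zip(e,g))==1: cv2.line(I,B[e],B[g],(0,0,255),1)
for w in(-.0435,-.0585,.0435,.0585):
    cv2.line(I,px(P+R@[0,w,.014]),px(P+R@[0,w,-.02]),(0,255,0),1)
cv2.imwrite("pics/o1.png",I)
E
```

```text
(no output)
```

View pics/o1.png

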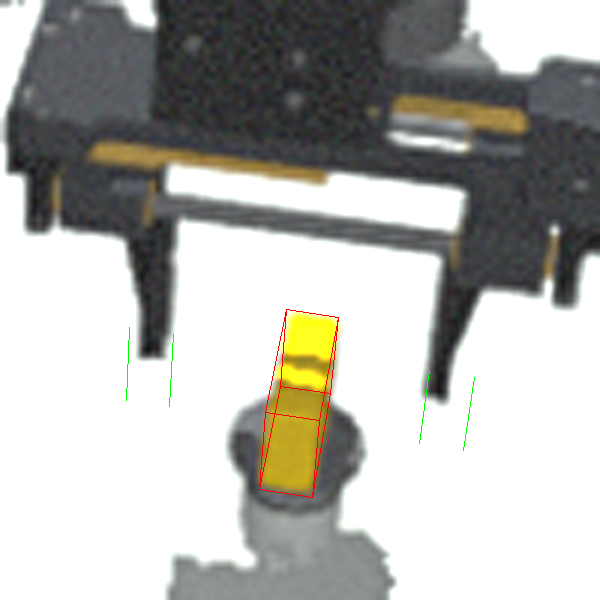

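The overlay fits the bar's outline well, but the drawn fingertips come out about 7 px lower than the real ones. I'll test against the start picture.

```bash
python3 - <<'E'
from h import *
p=bot.capture("side"); im=cv2.imread("pics/side1.png")
P=np.array([.27394,.56174,.20447]);R=np.array([[-.8988,.4384,0],[.4384,.8988,0],[0,0,-1]])
k=8
def crop(im,x,y,w=50,h=70): return cv2.convertScaleAbs(cv2.resize(im[y:y+h,x:x+w],None,fx=k,fy=k,interpolation=cv2.INTER_CUBIC),alpha=1.6,beta=20)
A=crop(im,320,255); C=crop(im,95,60)
px=lambda X:tuple(int(v) for v in ((proj(p,X)[0]-[95,60]+.5)*k-.5))
for w in(-.0435,-.0585,.0435,.0585): cv2.line(C,px(P+R@[0,w,.014]),px(P+R@[0,w,-.02]),(0,255,0),1)
cv2.imwrite("pics/o2.png",np.hstack([A,C]))
E
```

```text
(no output)
```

View pics/o2.png

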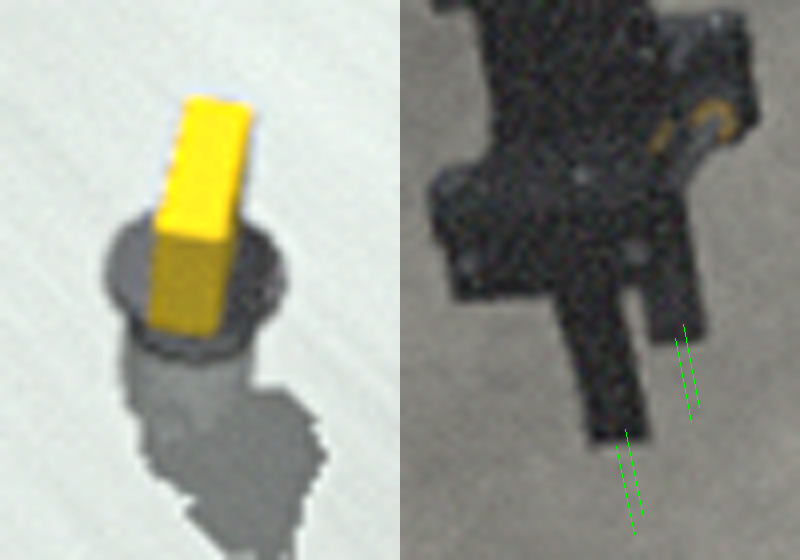

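```bash
python3 - <<'E'
from h import *
S=bot.capture("side");T=bot.capture("top")
print("base side",proj(S,[0,0,0]),"top",proj(T,[0,0,0]))
print(S["fx"],S["fy"],S["cx"],S["cy"],S["distortion"],np.round(S["R"],3).tolist(),T["fx"],T["distortion"],np.round(T["R"],3).tolist())
ring=lambda r,z:[[r*np.cos(a),r*np.sin(a),z] for a in np.linspace(0,6.28,40)]
for n,p in(("s",S),("t",T)):
    I=cv2.imread("pics/%s1.png"%dict(s="side",t="top")[n])
    for r,z in((.1,0),(.02,0)): cv2.polylines(I,[proj(p,ring(r,z)).astype(np.int32)],True,(0,255,0),1)
    for a in((.2739,.5617,.2045),(.2739,.5617,.19)): cv2.circle(I,tuple(int(v) for v in proj(p,a)[0]),2,(0,0,255),-1)
    cv2.imwrite(f"pics/b{n}.png",I)
a=cv2.imread("pics/bs.png")[60:420,0:280];b=cv2.imread("pics/bt.png")[240:420,0:400]
cv2.imwrite("pics/b.png",np.hstack([cv2.resize(a,(400,514)),cv2.copyMakeBorder(b,0,334,0,0,0)]))
E
```

```text
base side [[ 88.74855795 323.70784851]] top [[297.98902294 406.55256637]]
465.3742670255698 465.3742670255698 280.4258579091598 209.78511737616333 [-0.15173621  0.          0.          0.          0.        ] [[0.865, -0.501, -0.016], [-0.298, -0.488, -0.82], [0.403, 0.715, -0.571]] 505.26954088153644 [-0.15370295  0.          0.          0.          0.        ] [[0.013, -1.0, -0.006], [-0.98, -0.011, -0.197], [0.196, 0.008, -0.98]]
```

View pics/b.png

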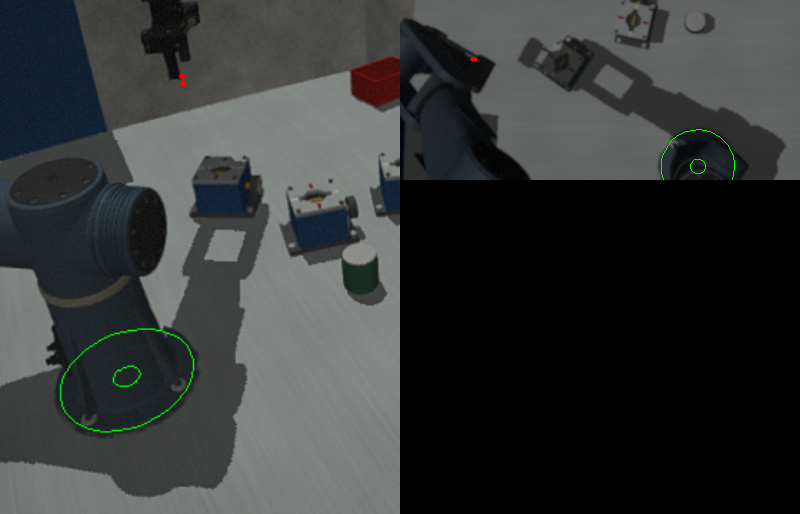

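The base circle fits, so the camera frames are sound. The fingertips just look about 20–30 mm higher than the reported pose implies. Closing here is safe either way, because the tips meet the bar, and it lets me compare the tips with the bar directly.

Emit:
play_rows(moves=[[[0,0,0,0,0,0],[0,0,0,0,0,0],[0,0,0,0,0,0],[0,0,0,0,0,0],[0,0,0,0,0,0]]], fingers=-1)

```text
time_s: 4.55
position: [0.4922, -0.2204, 0.0675]
tcp_rot: [[0.691, 0.723, -0.0], [0.723, -0.691, 0.0], [-0.0, -0.0, -1.0]]
force: [-0.1, 0.2, -0.0]
opening: 0.633
grasp_force: 0.0
```

```bash
python3 - <<'E'
from h import *
p=bot.capture("side"); s=bot.read_state();P=np.array(s["position"]);R=np.array(s["tcp_rot"]);print(P,s["opening"],s["grasp_force"],s["force"])
k=6; o=np.array([295,215]); I=cv2.resize(p["image"][215:315,295:395],None,fx=k,fy=k,interpolation=cv2.INTER_CUBIC)
I=cv2.convertScaleAbs(I,alpha=1.6,beta=20)
px=lambda X:tuple(int(v) for v in ((proj(p,X)[0]-o+.5)*k-.5))
for w in(-.009,.009):
    cv2.line(I,px(P+R@[0,w,.014]),px(P+R@[0,w,-.02]),(0,255,0),1)
cv2.imwrite("pics/o3.png",I)
E
```

```text
[ 0.49220718 -0.22040122  0.06745931] 0.58265340343299 0.0 [-0.61321155 -0.02934178 -0.11997856]
```

View pics/o3.png

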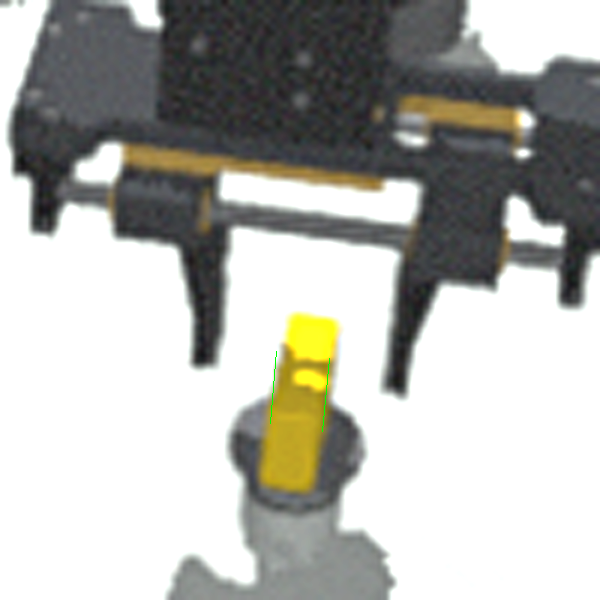

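Emit:
play_rows(moves=[[[0,0,0,0,0,0],[0,0,0,0,0,0],[0,0,0,0,0,0],[0,0,0,0,0,0],[0,0,0,0,0,0]]])

```text
time_s: 5.1
position: [0.4922, -0.2204, 0.0674]
tcp_rot: [[0.691, 0.723, -0.0], [0.723, -0.691, 0.0], [0.0, -0.0, -1.0]]
force: [0.1, 0.5, -0.0]
opening: 0.127
grasp_force: 0.0
```

Emit:
play_rows(moves=[[[0,0,0,0,0,0],[0,0,0,0,0,0],[0,0,0,0,0,0]]])

```text
time_s: 5.4
position: [0.4922, -0.2204, 0.0675]
tcp_rot: [[0.691, 0.723, 0.0], [0.723, -0.691, -0.0], [0.0, 0.0, -1.0]]
force: [-0.4, -0.3, -0.5]
opening: 0.007
grasp_force: 0.0
```

```bash
python3 - <<'E'
from h import *
p=bot.capture("side"); s=bot.read_state();P=np.array(s["position"]);R=np.array(s["tcp_rot"]);print(P,s["opening"],s["grasp_force"],s["force"])
k=6; o=np.array([295,215]); I=cv2.resize(p["image"][215:315,295:395],None,fx=k,fy=k,interpolation=cv2.INTER_CUBIC)
I=cv2.convertScaleAbs(I,alpha=1.6,beta=20)
px=lambda X:tuple(int(v) for v in ((proj(p,X)[0]-o+.5)*k-.5))
for w in(-.009,.009):
    cv2.line(I,px(P+R@[0,w,.014]),px(P+R@[0,w,-.02]),(0,255,0),1)
cv2.imwrite("pics/o4.png",I)
E
```

```text
[ 0.49224042 -0.22036784  0.06745255] 0.002807184599450022 0.0 [-0.11238081  0.55535873 -0.67761419]
```

View pics/o4.png

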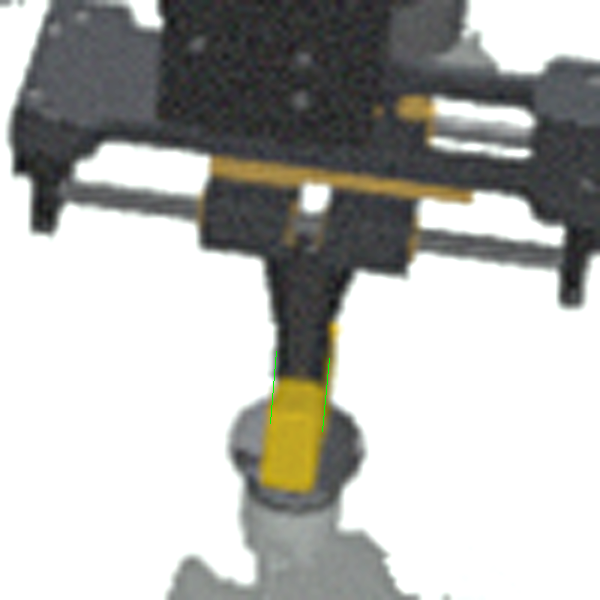

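The fingers shut completely on nothing, just above the bar. The tips really are at least 31 mm higher than the reported pose says, so I'll trust the picture and work with an offset.

```bash
python3 - <<'E'
from h import *
p=bot.capture("side")
for z in(.084,.088,.092): print(z,at(p,((302+.5)/6-.5+295,(379+.5)/6-.5+215),z).round(4))
E
```

```text
0.084 [ 0.4873 -0.2269  0.084 ]
0.088 [ 0.4846 -0.2302  0.088 ]
0.092 [ 0.4818 -0.2335  0.092 ]
```

Emit:
play_rows(moves=[[[0,0,0,0,0,0],[0,0,0,0,0,0],[0,0,0,0,0,0],[0,0,0,0,0,0],[0,0,0,0,0,0]]], fingers=1)

```text
time_s: 6.0
position: [0.4922, -0.2204, 0.0675]
tcp_rot: [[0.691, 0.723, 0.0], [0.723, -0.691, -0.0], [-0.0, 0.0, -1.0]]
force: [0.1, 0.7, -0.7]
opening: 0.371
grasp_force: 0.0
```

Emit:
play_rows(moves=[[[0,0,0,0,0,0],[0,0,0,0,0,0],[0,0,0,0,0,0]]])

```text
time_s: 6.3
position: [0.4922, -0.2204, 0.0675]
tcp_rot: [[0.691, 0.723, 0.0], [0.723, -0.691, 0.0], [0.0, 0.0, -1.0]]
force: [-0.5, -0.0, 0.4]
opening: 0.651
grasp_force: 0.0
```

Emit:
play_rows(moves=[[[0,0,7,0,0,0],[0,0,7,0,0,0],[0,0,7,0,0,0],[0,0,7,0,0,0],[0,0,3,0,0,0]]])

```text
time_s: 6.8
position: [0.4917, -0.22, 0.0353]
tcp_rot: [[0.691, 0.723, -0.002], [0.723, -0.691, 0.001], [-0.0, -0.002, -1.0]]
force: [-0.4, -0.2, -0.0]
opening: 0.99
grasp_force: 0.0
```

Emit:
play_rows(moves=[[[0,0,0,0,0,0],[0,0,0,0,0,0],[0,0,0,0,0,0],[0,0,0,0,0,0],[0,0,0,0,0,0]]], fingers=-1)

```text
time_s: 7.3
position: [0.4924, -0.2205, 0.0367]
tcp_rot: [[0.691, 0.723, 0.0], [0.723, -0.691, -0.0], [0.0, 0.001, -1.0]]
force: [-0.4, 1.4, -0.4]
opening: 0.63
grasp_force: 0.0
```

Emit:
play_rows(moves=[[[0,0,0,0,0,0],[0,0,0,0,0,0],[0,0,0,0,0,0],[0,0,0,0,0,0],[0,0,0,0,0,0]]])

```text
time_s: 7.8
position: [0.4923, -0.2204, 0.0365]
tcp_rot: [[0.691, 0.723, 0.0], [0.723, -0.691, -0.0], [0.0, 0.0, -1.0]]
force: [-0.1, -0.6, -0.6]
opening: 0.208
grasp_force: 29.8
```

Emit:
play_rows(moves=[[[0,0,0,0,0,0],[0,0,0,0,0,0],[0,0,0,0,0,0]]])

```text
time_s: 8.1
position: [0.4923, -0.2204, 0.0364]
tcp_rot: [[0.691, 0.723, 0.0], [0.723, -0.691, -0.0], [0.0, 0.0, -1.0]]
force: [1.0, -0.0, -0.3]
opening: 0.207
grasp_force: 29.8
```

Emit:
play_rows(moves=[[[0,0,-15,0,0,0],[0,0,-30,0,0,0],[0,0,-35,0,0,0],[0,0,-35,0,0,0],[0,0,-25,0,0,0]]])

```text
time_s: 8.6
position: [0.4921, -0.2203, 0.178]
tcp_rot: [[0.691, 0.723, 0.0], [0.723, -0.691, -0.0], [0.0, 0.001, -1.0]]
force: [0.4, 0.0, -3.8]
opening: 0.202
grasp_force: 29.8
```

```bash
python3 - <<'E'
from h import *
plan([.5875,.193,.176],158.5,20)
E
```

```text
from [ 0.4921 -0.2203  0.178 ] 46.29 tilt 0.03 q6 7.722050450276369 F [ 0.4  0.  -3.8] t 8.6
[18.2, -10.8, 0.1, 0, 0, np.float64(-0.098)],
[19.2, -9.0, 0.1, 0, 0, np.float64(-0.098)],
[20.0, -7.1, 0.1, 0, 0, np.float64(-0.098)],
[20.6, -5.1, 0.1, 0, 0, np.float64(-0.098)],
[21.0, -3.1, 0.1, 0, 0, np.float64(-0.098)]

[21.2, -1.0, 0.1, 0, 0, np.float64(-0.098)],
[21.2, 1.1, 0.1, 0, 0, np.float64(-0.098)],
[21.0, 3.2, 0.1, 0, 0, np.float64(-0.098)],
[20.6, 5.2, 0.1, 0, 0, np.float64(-0.098)],
[20.0, 7.2, 0.1, 0, 0, np.float64(-0.098)]

[19.2, 9.1, 0.1, 0, 0, np.float64(-0.098)],
[18.2, 10.9, 0.1, 0, 0, np.float64(-0.098)],
[17.0, 12.6, 0.1, 0, 0, np.float64(-0.098)],
[15.7, 14.3, 0.1, 0, 0, np.float64(-0.098)],
[14.2, 15.7, 0.1, 0, 0, np.float64(-0.098)]

[12.6, 17.0, 0.1, 0, 0, np.float64(-0.098)],
[10.9, 18.2, 0.1, 0, 0, np.float64(-0.098)],
[9.1, 19.2, 0.1, 0, 0, np.float64(-0.098)],
[7.2, 20.0, 0.1, 0, 0, np.float64(-0.098)],
[5.2, 20.6, 0.1, 0, 0, np.float64(-0.098)]
```

Emit:
play_rows(moves=[[[18.2,-10.8,0,0,0,-0.098],[19.2,-9,0,0,0,-0.098],[20,-7.1,0,0,0,-0.098],[20.6,-5.1,0,0,0,-0.098],[21,-3.1,0,0,0,-0.098]]])

```text
time_s: 9.1
position: [0.515, -0.1158, 0.1758]
tcp_rot: [[0.266, 0.964, -0.002], [0.964, -0.266, 0.001], [0.0, -0.002, -1.0]]
force: [0.7, 0.7, -3.5]
opening: 0.204
grasp_force: 29.8
```

Emit:
play_rows(moves=[[[21.2,-1,0,0,0,-0.098],[21.2,1.1,0,0,0,-0.098],[21,3.2,0,0,0,-0.098],[20.6,5.2,0,0,0,-0.098],[20,7.2,0,0,0,-0.098]]])

```text
time_s: 9.6
position: [0.5389, -0.0125, 0.1757]
tcp_rot: [[-0.219, 0.976, -0.002], [0.976, 0.219, 0.0], [0.001, -0.002, -1.0]]
force: [0.6, -0.4, -3.5]
opening: 0.204
grasp_force: 29.8
```

Emit:
play_rows(moves=[[[19.2,9.1,0,0,0,-0.098],[18.2,10.9,0,0,0,-0.098],[17,12.6,0,0,0,-0.098],[15.7,14.3,0,0,0,-0.098],[14.2,15.7,0,0,0,-0.098]]])

```text
time_s: 10.1
position: [0.5625, 0.0907, 0.1755]
tcp_rot: [[-0.653, 0.758, -0.003], [0.758, 0.653, -0.0], [0.002, -0.002, -1.0]]
force: [0.4, -1.4, -3.0]
opening: 0.204
grasp_force: 29.8
```

Emit:
play_rows(moves=[[[12.6,17,0,0,0,-0.098],[10.9,18.2,0,0,0,-0.098],[9.1,19.2,0,0,0,-0.098],[7.2,20,0,0,0,-0.098],[5.2,20.6,0,0,0,-0.098]]])

```text
time_s: 10.6
position: [0.5862, 0.1939, 0.1753]
tcp_rot: [[-0.932, 0.361, -0.003], [0.361, 0.932, -0.001], [0.003, -0.002, -1.0]]
force: [-0.4, -0.9, -3.0]
opening: 0.202
grasp_force: 29.8
```

Emit:
play_rows(moves=[[[0,0,0,0,0,0],[0,0,0,0,0,0]]])

```text
time_s: 10.8
position: [0.5862, 0.1932, 0.1754]
tcp_rot: [[-0.931, 0.365, -0.003], [0.365, 0.931, -0.001], [0.002, -0.002, -1.0]]
force: [-1.0, 0.1, -3.1]
opening: 0.205
grasp_force: 29.8
```

```bash
python3 - <<'E'
from h import *
p=bot.capture("side");cv2.imwrite("pics/hov.png",p["image"])
t=bot.capture("top");cv2.imwrite("pics/hovt.png",t["image"])
s=bot.read_state();P=np.array(s["position"]);R=np.array(s["tcp_rot"]);print(P,np.degrees(np.arctan2(R[1,0],R[0,0])),s["force"],s["joint_positions"])
for n,dz in(("plug",-.0364),("grip",.072-.0364),("lugs",.0115-.0364)):
    pr=proj(p,P+[0,0,dz])[0]
    print(n,"pred",pr.round(1),[(np.round(r["centre"],1),round(r["confidence"],2)) for r in bot.pinpoint(p,n)[:3]])
print([(np.round(r["centre"],1),round(r["confidence"],2)) for r in bot.pinpoint(p,"mouth")[:3]],proj(p,[.5875,.193,.085]))
print(redmarks(p,(284,173),30))
E
```

```text
[0.58647151 0.19239683 0.17582587] 158.5163683552375 [ 0.33180353 -0.66267581 -3.56961357] [ 7.81834375e+00  3.15230862e+01  8.48153002e+01 -3.37467713e-02
  6.37773274e+01 -6.06831450e+01]
plug pred [282.2 156.2] [(array([280. , 155.5]), 0.93)]
grip pred [281.8 131.7] [(array([280.7, 132.4]), 0.94)]
lugs pred [282.1 152.4] [(array([283.5, 152.4]), 0.93)]
[(array([218.5, 198.1]), 0.92), (array([148.5, 177.4]), 0.69), (array([285.1, 198.8]), 0.49)] [[282.6640052  173.65018344]]
[(array([281. , 167.5]), np.int32(4)), (array([285. , 179.8]), np.int32(5))]
```

```bash
python3 - <<'E'
from h import *
from scipy.optimize import minimize
t=bot.capture("top");p=bot.capture("side");im=cv2.imread("pics/top1.png")
c=im[150:230,200:260].astype(int); red=c[...,2]-np.maximum(c[...,0],c[...,1])
m=(red>12).astype(np.uint8); n,l,s,cc=cv2.connectedComponentsWithStats(m)
for i in range(1,n):
    w=red*(l==i); yx=np.array(np.nonzero(l==i)); wt=w[l==i]; u=(yx[1]*wt).sum()/wt.sum()+200; v=(yx[0]*wt).sum()/wt.sum()+150
    if s[i][4]>=2: print("topred",round(u,2),round(v,2),s[i][4],at(t,(u,v),.0855).round(4))
im=cv2.imread("pics/side1.png");c=im[155:190,265:305].astype(int); red=c[...,2]-np.maximum(c[...,0],c[...,1])
m=(red>25).astype(np.uint8); n,l,s,cc=cv2.connectedComponentsWithStats(m)
for i in range(1,n):
    w=red*(l==i); yx=np.array(np.nonzero(l==i)); wt=w[l==i]; u=(yx[1]*wt).sum()/wt.sum()+265; v=(yx[0]*wt).sum()/wt.sum()+155
    if s[i][4]>=2: print("sidered",round(u,2),round(v,2),s[i][4],at(p,(u,v),.0855).round(4))
E
```

```text
topred 218.11 184.18 14 [0.5995 0.226  0.0855]
topred 229.8 189.57 17 [0.5846 0.1933 0.0855]
topred 241.03 193.07 13 [0.5751 0.1622 0.0855]
sidered 280.94 167.26 8 [0.6007 0.2252 0.0855]
sidered 285.01 179.68 10 [0.5764 0.1615 0.0855]
sidered 303.0 182.52 2 [0.6096 0.1241 0.0855]
```

```bash
python3 - <<'E'
from h import *
a=cv2.imread("pics/hov.png")[110:210,233:333];b=cv2.imread("pics/side1.png")[110:210,233:333]
cv2.imwrite("pics/v10.png",np.hstack([cv2.resize(x,(400,400),interpolation=cv2.INTER_CUBIC) for x in(a,b)]))
E
```

```text
(no output)
```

View pics/v10.png

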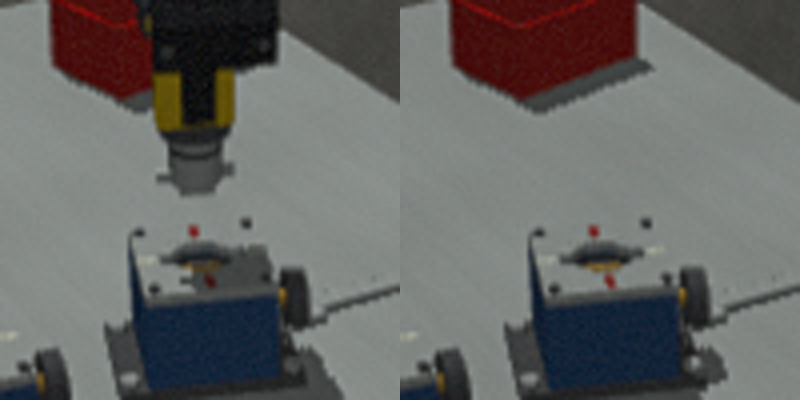

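The hover crop shows the plug held upright over the target port. Its lugs are at crop (165,178) and (230,168), in line with the notches, and the port is at crop (200,255) below.

Emit:
play_rows(moves=[[[-0.5,1.6,12,0,0,-0.01],[0,0,12,0,0,0],[0,0,12,0,0,0],[0,0,12,0,0,0],[0,0,0,0,0,0]]])

```text
time_s: 11.7
position: [0.5863, 0.1942, 0.1255]
tcp_rot: [[-0.935, 0.356, -0.006], [0.356, 0.935, -0.001], [0.005, -0.003, -1.0]]
force: [-0.8, 0.9, -2.8]
opening: 0.204
grasp_force: 29.8
```

```bash
python3 - <<'E'
from h import *
plan([.5875,.1938,.115],159.1,4)
E
```

```text
from [0.5863 0.1942 0.1255] 159.16 tilt 0.33 q6 -61.17769540912478 F [-0.8  0.9 -2.8] t 11.7
[-0.3, 0.0, 2.6, 0, 0, np.float64(0.0)],
[-0.3, 0.0, 2.6, 0, 0, np.float64(0.0)],
[-0.3, 0.0, 2.6, 0, 0, np.float64(0.0)],
[-0.3, 0.0, 2.6, 0, 0, np.float64(0.0)],
```

Emit:
play_rows(moves=[[[-1.2,0,0,-0.003,-0.005,0],[0,0,3,0,0,0],[0,0,3,0,0,0],[0,0,3,0,0,0],[0,0,3,0,0,0]]])

```text
time_s: 12.2
position: [0.5897, 0.1941, 0.1165]
tcp_rot: [[-0.935, 0.356, 0.006], [0.356, 0.935, 0.001], [-0.005, 0.003, -1.0]]
force: [0.3, 0.4, -3.2]
opening: 0.205
grasp_force: 29.8
```

Emit:
play_rows(moves=[[[0,0,0,0,0,0],[0,0,0,0,0,0],[0,0,0,0,0,0]]])

```text
time_s: 12.5
position: [0.5897, 0.1941, 0.1166]
tcp_rot: [[-0.935, 0.356, 0.006], [0.356, 0.935, 0.001], [-0.005, 0.003, -1.0]]
force: [0.2, 0.6, -3.3]
opening: 0.2
grasp_force: 29.8
```

Emit:
play_rows(moves=[[[1,-0.5,0,0.0015,0.0025,0],[0,0,0,0,0,0],[0,0,0,0,0,0]]])

```text
time_s: 12.8
position: [0.5885, 0.194, 0.1165]
tcp_rot: [[-0.935, 0.356, 0.003], [0.356, 0.935, 0.001], [-0.003, 0.002, -1.0]]
force: [0.4, -1.1, -3.2]
opening: 0.209
grasp_force: 29.8
```

Emit:
play_rows(moves=[[[0.9,-0.4,2,0.001,0.0025,0],[0,0,2,0,0,0],[0,0,2,0,0,0],[0,0,2,0,0,0],[0,0,0,0,0,0]]])

```text
time_s: 13.3
position: [0.5876, 0.1938, 0.1085]
tcp_rot: [[-0.935, 0.356, 0.0], [0.356, 0.935, 0.0], [-0.0, 0.0, -1.0]]
force: [0.5, -1.4, -3.0]
opening: 0.205
grasp_force: 29.8
```

Emit:
play_rows(moves=[[[0,0,2,0,0,0],[0,0,2,0,0,0],[0,0,2,0,0,0],[0,0,0,0,0,0]]])

```text
time_s: 13.7
position: [0.5877, 0.1939, 0.1027]
tcp_rot: [[-0.935, 0.356, 0.001], [0.356, 0.935, 0.0], [-0.001, 0.001, -1.0]]
force: [-0.1, -1.8, 3.5]
opening: 0.198
grasp_force: 29.8
```

Emit:
play_rows(moves=[[[0,0,2,0,0,0],[0,0,2,0,0,0],[0,0,2,0,0,0],[0,0,0,0,0,0]]])

```text
time_s: 14.1
position: [0.5878, 0.1939, 0.0966]
tcp_rot: [[-0.935, 0.356, 0.001], [0.356, 0.935, 0.0], [-0.001, 0.001, -1.0]]
force: [-0.8, -1.6, 6.0]
opening: 0.204
grasp_force: 29.8
```

Emit:
play_rows(moves=[[[0,0,1,0,0,0],[0,0,1,0,0,0],[0,0,0,0,0,0]]])

```text
time_s: 14.4
position: [0.5878, 0.194, 0.0948]
tcp_rot: [[-0.935, 0.356, 0.001], [0.356, 0.935, 0.0], [-0.001, 0.001, -1.0]]
force: [-1.3, -0.9, 5.2]
opening: 0.205
grasp_force: 29.8
```

Emit:
play_rows(moves=[[[0,0,1,0,0,0],[0,0,0,0,0,0]]])

```text
time_s: 14.6
position: [0.5878, 0.1941, 0.0943]
tcp_rot: [[-0.934, 0.356, 0.001], [0.356, 0.934, 0.001], [-0.001, 0.001, -1.0]]
force: [-2.1, -1.5, 8.2]
opening: 0.202
grasp_force: 29.9
```

Emit:
play_rows(moves=[[[0,0,-0.7,0,0,0.08],[0,0,0,0,0,0.1],[0,0,0,0,0,0.1],[0,0,0,0,0,0.1],[0,0,0,0,0,0]]])

```text
time_s: 15.1
position: [0.5882, 0.1938, 0.0948]
tcp_rot: [[-0.735, 0.678, 0.002], [0.678, 0.735, 0.0], [-0.001, 0.001, -1.0]]
force: [-0.7, -2.0, 6.1]
opening: 0.204
grasp_force: 29.9
```

```bash
python3 - <<'E'
from h import *
plan([.5876,.1938,.0945],69,10)
print(np.round(bot.read_state()["moment"],3))
E
```

```text
from [0.5882 0.1938 0.0948] 137.31 tilt 0.1 q6 -39.39410430732594 F [-0.7 -2.   6.1] t 15.1
[0.0, -0.0, 0.0, 0, 0, np.float64(0.119)],
[0.0, -0.0, 0.0, 0, 0, np.float64(0.119)],
[0.0, -0.0, 0.0, 0, 0, np.float64(0.119)],
[0.0, -0.0, 0.0, 0, 0, np.float64(0.119)],
[0.0, -0.1, 0.0, 0, 0, np.float64(0.119)]

[0.0, -0.1, 0.0, 0, 0, np.float64(0.119)],
[0.0, -0.1, 0.0, 0, 0, np.float64(0.119)],
[-0.0, -0.1, 0.0, 0, 0, np.float64(0.119)],
[-0.0, -0.1, 0.0, 0, 0, np.float64(0.119)],
[-0.0, -0.1, 0.0, 0, 0, np.float64(0.119)]

[-0.462  0.199  0.034]
```

Emit:
play_rows(moves=[[[0,0,0,0,0,0.11],[0,0,0,0,0,0.11],[0,0,0,0,0,0.11],[0,0,0,0,0,0.11],[0,0,0,0,0,0.11]]])

```text
time_s: 15.6
position: [0.5884, 0.194, 0.0948]
tcp_rot: [[-0.27, 0.963, 0.002], [0.963, 0.27, 0.001], [-0.0, 0.003, -1.0]]
force: [-1.3, -1.6, 6.2]
opening: 0.202
grasp_force: 29.9
```

Emit:
play_rows(moves=[[[0,0,0,0,0,0.11],[0,0,0,0,0,0.11],[0,0,0,0,0,0.11],[0,0,0,0,0,0.11],[0,0,0,0,0,0]]])

```text
time_s: 16.1
position: [0.5888, 0.1942, 0.0949]
tcp_rot: [[0.163, 0.987, 0.003], [0.987, -0.163, 0.001], [0.001, 0.003, -1.0]]
force: [0.7, -0.5, 5.9]
opening: 0.202
grasp_force: 29.9
```

```bash
python3 - <<'E'
from h import *
s=bot.read_state();R=np.array(s["tcp_rot"]);print(s["position"],np.degrees(np.arctan2(R[1,0],R[0,0])),s["force"],s["moment"],s["joint_positions"][5])
E
```

```text
[0.5888258  0.19420695 0.09491914] 80.59466416464934 [ 0.70332715 -0.45025772  5.92476121] [-0.28359013  0.0748886   0.17784107] 17.317727417605294
```

Emit:
play_rows(moves=[[[0,-0.5,0,0,0,0.06],[0,-0.3,0,0,0,0.06],[0,0,0,0,0,0.06],[0,0,0,0,0,0.03],[0,0,0,0,0,0]]])

```text
time_s: 16.6
position: [0.5889, 0.1943, 0.0952]
tcp_rot: [[0.364, 0.931, 0.005], [0.931, -0.364, 0.001], [0.003, 0.005, -1.0]]
force: [1.2, -1.1, 5.3]
opening: 0.201
grasp_force: 29.9
```

```bash
cat > st.py <<'E'
from h import *
s=bot.read_state();R=np.array(s["tcp_rot"]);print(np.round(s["position"],4),np.degrees(np.arctan2(R[1,0],R[0,0])),np.round(s["force"],1),np.round(s["moment"],3),s["joint_positions"][5])
E
python3 st.py
```

```text
[0.5889 0.1943 0.0952] 68.64880245467137 [ 1.2 -1.1  5.3] [-0.384 -0.057  0.193] 29.29099567632199
```

Emit:
play_rows(moves=[[[0,0,0,0,0,0.03],[0,0,0,0,0,0.03],[0,0,0,0,0,0]]])

```text
time_s: 16.9
position: [0.5889, 0.1943, 0.0951]
tcp_rot: [[0.419, 0.908, 0.005], [0.908, -0.419, 0.001], [0.003, 0.004, -1.0]]
force: [0.5, -1.5, 6.1]
opening: 0.206
grasp_force: 29.9
```

```bash
python3 st.py
```

```text
[0.5889 0.1943 0.0951] 65.21407743304326 [ 0.5 -1.5  6.1] [-0.369 -0.031  0.167] 32.72929511341641
```

Emit:
play_rows(moves=[[[0,0,0,0,0,0.03],[0,0,0,0,0,0.03],[0,0,0,0,0,0]]])

```text
time_s: 17.2
position: [0.589, 0.1943, 0.0952]
tcp_rot: [[0.472, 0.882, 0.005], [0.882, -0.472, 0.001], [0.003, 0.005, -1.0]]
force: [0.6, 0.2, 5.9]
opening: 0.201
grasp_force: 30.1
```

```bash
python3 st.py
```

```text
[0.589  0.1943 0.0952] 61.84508631100618 [0.6 0.2 5.9] [-0.294 -0.046  0.454] 36.116479314953146
```

Emit:
play_rows(moves=[[[0,0,0,0,0,0.03],[0,0,0,0,0,0],[0,0,0,0,0,0]]])

```text
time_s: 17.5
position: [0.589, 0.1943, 0.0952]
tcp_rot: [[0.497, 0.868, 0.006], [0.868, -0.497, 0.0], [0.003, 0.005, -1.0]]
force: [1.8, -0.5, 6.1]
opening: 0.203
grasp_force: 30.2
```

```bash
python3 st.py; python3 - <<'E'
from h import *
p=bot.capture("side")
pr=[proj(p,[.588,.1937,z])[0].round(1) for z in(.13,.0695)]
print(pr,[(r["centre"],r["confidence"]) for r in bot.pinpoint(p,"grip")[:2]])
m=yellow(p);k,l,s,c=cv2.connectedComponentsWithStats(m)
for i in range(1,k):
    if s[i][4]>15: print(c[i],s[i])
a=np.radians(62)
for ang in(159,80,70,62):
    a=np.radians(ang);P=np.array([[.588+np.cos(a)*u-np.sin(a)*w,.1937+np.sin(a)*u+np.cos(a)*w,z] for u in(-.026,.026) for w in(-.009,.009) for z in(.106,.142)])
    q=proj(p,P);print(ang,q.min(0).round(1),q.max(0).round(1))
E
```

```text
[0.589  0.1943 0.0952] 60.19112084572152 [ 1.8 -0.5  6.1] [-0.274 -0.096  0.559] 37.78246751719727
[array([282.5, 159. ]), array([282.8, 178.4])] [([282.7, 158.1], 0.72)]
[293.64705882 127.94117647] [291 127   6   3  17]
[281.51282051 135.23076923] [266 134  32   4  78]
[282.47586207 160.86896552] [279 151   8  21 145]
[220.9375 199.3125] [216 198  10   3  16]
159 [272.3 152.6] [292.6 169.3]
80 [276.  150.3] [289.1 171.9]
70 [277.4 150.3] [287.6 171.9]
62 [278.7 150.4] [286.4 171.7]
```

The wrist torque jumped from about 0.19 to 0.56 N m, so the plug is at its stop. The camera shows the bar seated and turned, and the grip is firm.

```bash
python3 -c "
from rig import bot
print(bot.hand_in())"
```

```text
the job is handed in; nothing more can be done
None
```

I pushed the plug down into the far block's port and turned it clockwise to its stop. I handed the job in at 17.5 s with the gripper still holding it there; no verdict came back.

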